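# Stand the medicine case heavy end down

## Task

The blue medicine case lying on the counter has its heavy pack at one hidden end. Lift it clear of the counter by its white middle handle to see which end hangs low; then stand the case upright, heavy end down, inside the green tray, without dropping it in, without ever standing it on its light end, and leaving everything else on the counter where it is. Let go of it at the end.

Things in the scene. Friction and masses are not known exactly. Their poses are not given: they have to be found in the camera images.
- case: blue closed case, 170 x 60 x 50 mm (own x, y, z), alike at both ends, lying on its underside; origin at the middle of the underside, z out of the lid. Two compartments, at +x (end a) and -x (end b): one holds 0.35 to 0.5 kg, the other 0.05 kg, at random; the rest weighs 0.23 kg, evenly spread. Lifted by the middle handle it hangs with the heavy end some 25 to 40 degrees low.
- case_partition: the fixed wall between the two compartments, inside the middle of the case and out of sight, 4 mm thick; origin and axes are the case's. When the case stands heavy end down it carries only the light pack
- case_middle (a point): centre of the case, 25 mm above its underside
- case_end_a (a point): centre of the end face at the case's +x end, 85 mm from its centre
- case_end_b (a point): centre of the end face at the case's -x end, 85 mm from its centre
- bail_mid_grip (a point): middle of the white grip bar of the middle handle: a bar 10 mm thick and 52 mm long across the case (along its y). The handle pivots above the middle of the lid, 60 mm above the underside, and the bar is 28 mm from the pivot.
- bail_mid (a joint): middle handle: its hinge value is 0 when the handle stands square to the lid, in rad, positive leaning towards end a; a stiff hinge, it stays where it is left (0.012 to 0.018 N m) and swings up to 1.75 rad either way. The case hangs and swings freely on it when lifted.
- bail_a_grip (a point): middle of the yellow grip bar of the handle at end a: a bar 10 mm thick and 72 mm long across the case (along its y). Its two arms straddle the case and pivot on its sides at mid height, 10 mm in from the end face (75 mm from the case's centre); the bar is 63 mm from the pivot, so the handle can swing up over the lid or out beyond the end.
- bail_a (a joint): handle at end a: its hinge value is 0 when the handle stands square to the lid, in rad, positive leaning towards end a; a stiff hinge, it stays where it is left (0.012 to 0.018 N m) and swings up to 1.75 rad either way. The case hangs and swings freely on it when lifted.
- bail_b_grip (a point): the same as bail_a_grip, for end b (-x end)
- bail_b (a joint): handle at end b: its hinge value is 0 when the handle stands square to the lid, in rad, positive leaning towards end a; a stiff hinge, it stays where it is left (0.012 to 0.018 N m) and swings up to 1.75 rad either way. The case hangs and swings freely on it when lifted.
- tray: shallow open green tray fixed to the counter, 150 x 150 mm outside, walls 5 mm thick, rim 16 mm above the counter, floor 5 mm above the counter. Origin under its centre, x and y along its sides.
- bottle_white: white jar 56 mm across, 100 mm tall, blue cap; leave alone. Origin at the centre of its underside, as for the other bystanders
- bottle_amber: amber jar 52 mm across, 90 mm tall, white cap; leave alone
- vial: small amber vial 26 mm across, 45 mm tall; leave alone
- carton: white carton 50 x 90 x 60 mm; leave alone
- carton_brown: brown carton 60 x 80 x 50 mm; leave alone
- cup: clear cup 70 mm across, 70 mm tall; leave alone
Mind the look-alikes: they are no part of the job. Of the things that look like the case, the smaller one is meant.

How it is judged:
By the outcome, as a careful person would: the job done as asked, in the order asked, and still so for the second after the job is handed in, with the robot touching nothing.
It also fails if it takes over 70 s, if anything falls off the work surface, if the arm or the gripper's body presses on something with over 40 N, if the wrist force passes 120 N, or if a joint passes its speed limit or range.

## Robot

A 6-joint arm with a two-finger parallel gripper is mounted at the origin on the work surface. World frame = base frame: x ahead of the robot, y to its left, z up, the work surface at z = 0. Lengths are in m, angles in rad, forces in N, time in s.
With the tool pointing down it reaches from about 0.3 to 0.75 m from the base axis. Payload 8.5 kg.
Tool frame: the origin (TCP) lies at the very end of the fingers, on their centre line; the grasp point (between the pads) lies 19 mm behind it; x points along the fingers, y is the direction in which the jaws open and shut, and the axes are right-handed (so a half turn about x gives the same grasp; the last joint's range is limited). The gripper opens to 88 mm and grips with 3 to 60 N. Pads are 18 mm wide; open, the fingers measure 123 mm over their backs; the gripper's body (75 mm by 187 mm) begins 45 mm behind the grasp point.
Start: joints at [0.914, 0.381, 1.297, -0, 1.464, -0.215], TCP at [0.235, 0.497, 0.239] pointing down, gripper open.
Joint ranges: [-3.11, 3.11], [-0.89, 2.33], [0.22, 2.48], [-1.42, 4.56], [0.17, 2.85], [-2.88, 2.88]. Speed limits (rad/s): [2.39, 2.39, 3.14, 3.14, 3.14, 3.14].

## Interface

Orientations are given as [roll, pitch, yaw] about the fixed x, y, z axes, in that order (R = Rz(yaw) Ry(pitch) Rx(roll)).
In Python, from bench import bot gives the robot as it stands. The module is installed in compiled form; this text tells all that it offers. Calls block until the motion is done:
- bot.movep(position, orientation): joint-space move of the TCP to a pose.
- bot.line_to(position, ori=None, speed=0.15, guard=None): straight line of the TCP; ori=None keeps the orientation; speed is the mean speed in m/s. With guard (N) it stops when the force on the tool has changed by that much, and returns True; else False.
- bot.move_j(angles): joint-space move.
- bot.gripper_to(opening, force=None): opening from 0.0 (shut) to 1.0 (fully open); force is the grip in N (None keeps the last); returns when the fingers have stopped.
- bot.wait(seconds).
- bot.ik(position, orientation): joint angles nearest the present ones, or None.
- bot.camera(name): name is "scene" or "top" or "wrist"; returns a dict with "frame" (420x560x3 uint8, red, green, blue), "camera_matrix" (3x3 intrinsics, pixels), "pose" (4x4, takes a point from camera to world coordinates); the wrist camera has in their place "mount" (4x4, takes a point from camera to tool coordinates, whose origin is the TCP and whose axes are the tool frame's). Camera axes: x right, y up, looking along -z (the intrinsics and any distortion apply to the point x, -y, -z); pixel columns grow to the right and rows downward; lengths in m; the calibration is good to about 2 mm. The wrist camera is an equidistant fisheye: a pixel r from the principal point sees the ray r / f radians off the axis. A picture is of the moment at which its call begins: read the wrist's pose just before it. There is no depth.
A pose or a line that the arm cannot do raises bot.MotionError and nothing moves.
- bot.finish_job(): hands the job in, once; it reports no verdict.
Readings, each from a call of its own:
- bot.read_time_s(): time.
- bot.read_qpos(): joint angles.
- bot.read_dq(): joint speeds.
- bot.read_effort(): joint torques, N m.
- bot.read_tool_pos(): TCP position.
- bot.read_eef_rot(): TCP orientation.
- bot.read_contact_force(): force on the tool from outside, world axes, zero at the start.
- bot.read_torque(): the same for the moment, N m.
- bot.read_gripper_width(): opening from 0.0 (shut) to 1.0 (fully open).
Only numpy, scipy, OpenCV 4.12 (cv2) and the standard library are available. Lean on these libraries where they do the work, as an engineer would, in place of code of your own. Each camera call takes 0.05 s, during which the arm holds its last target. There are 200 camera calls.

## Working session

There is one attempt and no reset: what is moved stays moved. The work goes in short steps, each a Python script; the robot and the scene stay as the last script left them, time stands still between calls to the robot, and variables do not carry over. Pictures are saved under pics/ and viewed, about 8 in all and at most 12, crops included, and the job is handed in when it is done.

```bash
mkdir -p pics; ls; python3 - <<'E'
from bench import bot
import cv2,numpy as np
for n in("top","scene"):
    c=bot.camera(n); cv2.imwrite(f"pics/{n}0.png",cv2.resize(c["frame"][:,:,::-1],(784,588),interpolation=cv2.INTER_CUBIC)); print(n,c["camera_matrix"].tolist(),np.round(c["pose"],4).tolist(),[k for k in c])
c=bot.camera("wrist");print(c["camera_matrix"],c["mount"],c.keys());print(bot.read_eef_rot(),bot.read_time_s())
E
```

```text
pics
top [[456.34451976621233, 0.0, 283.79600976381494], [0.0, 456.34451976621233, 203.81632471388875], [0.0, 0.0, 1.0]] [[0.0014, 0.9901, -0.1407, 0.3912], [-1.0, 0.001, -0.0025, -0.0027], [-0.0023, 0.1407, 0.9901, 1.2223], [0.0, 0.0, 0.0, 1.0]] ['frame', 'camera_matrix', 'pose']
scene [[488.9250516433059, 0.0, 286.66882293892087], [0.0, 488.9250516433059, 209.96618666269933], [0.0, 0.0, 1.0]] [[0.7618, -0.3484, 0.5462, 1.1826], [0.6477, 0.3928, -0.6528, -0.796], [0.013, 0.8511, 0.5249, 0.7204], [0.0, 0.0, 0.0, 1.0]] ['frame', 'camera_matrix', 'pose']
[[325.1922621    0.         281.73345554]
 [  0.         325.1922621  207.17369612]
 [  0.           0.           1.        ]] [[-0.00148341  0.25689159 -0.96643909 -0.14451993]
 [ 0.99999829  0.0014498  -0.00114954  0.00137661]
 [ 0.00110583 -0.96643914 -0.2568933  -0.06543438]
 [ 0.          0.          0.          1.        ]] dict_keys(['frame', 'camera_matrix', 'mount'])
[-1.77183876  1.56975474 -2.21367286] 0.15
```

View pics/top0.png

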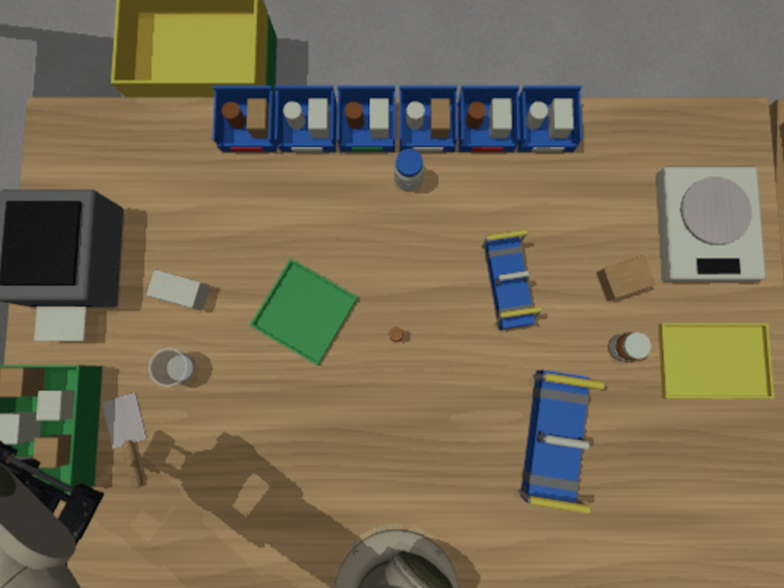

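View pics/scene0.png

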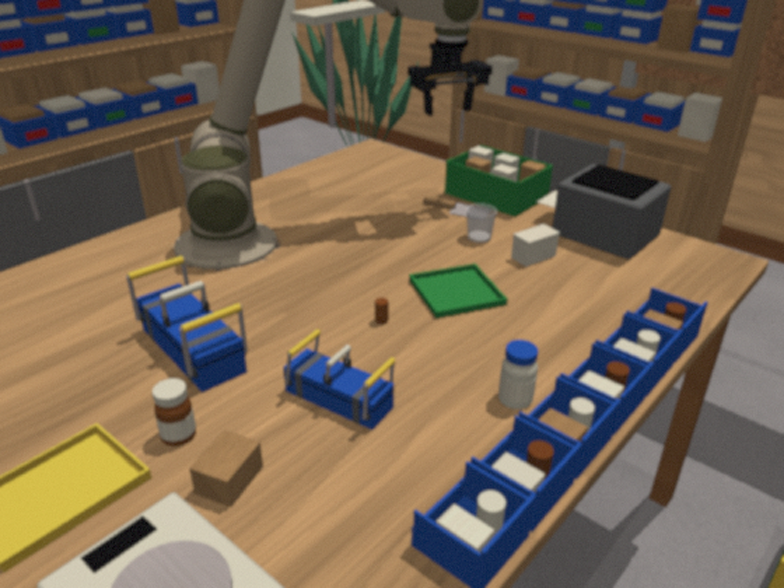

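The small case is at about (510,280) in the top view, with the tray at (305,312). The larger look-alike is at (560,440). I'll zoom in on the case and the tray.

```bash
cat > h.py <<'E'
import numpy as np,cv2
from bench import bot
from scipy.spatial.transform import Rotation as R
def ray(c,u,v):
    K=c["camera_matrix"];d=np.array([(u-K[0,2])/K[0,0],-(v-K[1,2])/K[1,1],-1.])
    return c["pose"][:3,3],c["pose"][:3,:3]@d
def atz(c,u,v,z):
    o,d=ray(c,u,v);return o+d*(z-o[2])/d[2]
def proj(c,p):
    K=c["camera_matrix"];q=(np.array(p)-c["pose"][:3,3])@c["pose"][:3,:3]
    return np.array([K[0,0]*q[0]/-q[2]+K[0,2],K[1,1]*-q[1]/-q[2]+K[1,2]])
def tool(p,M=None): pass
def down(yaw):
    "tool pointing down, jaw axis (tool y) along heading yaw; returns rpy"
    x=np.array([0,0,-1.]);y=np.array([np.cos(yaw),np.sin(yaw),0])
    return R.from_matrix(np.c_[x,y,np.cross(x,y)]).as_euler("xyz")
def crop(c,u0,v0,u1,v1,s,h=None):
    return cv2.resize(c["frame"][v0:v1,u0:u1,::-1],None,fx=s,fy=s,interpolation=cv2.INTER_CUBIC)
E
python3 - <<'E'
from h import *
t=bot.camera("top");s=bot.camera("scene")
a=crop(t,335,155,398,245,6); b=crop(s,195,230,290,310,4.2)
im=np.zeros((600,800,3),np.uint8);im[:540,:378]=a;im[:336,385:385+399]=b[:336,:399]
g=crop(t,175,180,262,265,3)[:250];im[340:340+g.shape[0],385:385+g.shape[1]]=g
cv2.imwrite("pics/crop1.png",im)
E
```

```text
(no output)
```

View pics/crop1.png

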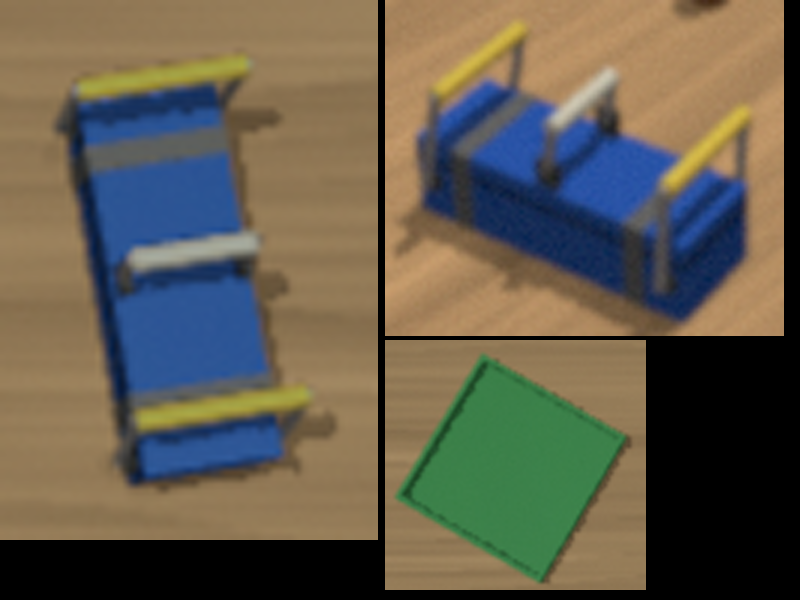

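```bash
cat > fit.py <<'E'
from h import *
from scipy.optimize import least_squares
t=bot.camera("top");s=bot.camera("scene")
T=lambda x,y:np.array([(x+.5)/6-.5+335,(y+.5)/6-.5+155])
S=lambda x,y:np.array([(x-385+.5)/4.2-.5+195,(y+.5)/4.2-.5+230])
def bar(k,q,e):
    if k=='m': return [.028*np.sin(q),e*.026,.06+.028*np.cos(q)]
    sg=1 if k=='f' else -1
    return [sg*.075+.063*np.sin(q),e*.036,.025+.063*np.cos(q)]
obs=[(t,'f',1,T(78,90)),(t,'f',-1,T(248,66)),(t,'n',1,T(138,418)),(t,'n',-1,T(308,394)),(t,'m',1,T(132,260)),(t,'m',-1,T(257,242)),
(s,'f',-1,S(667,186)),(s,'f',1,S(747,113)),(s,'n',-1,S(435,95)),(s,'n',1,S(522,28)),(s,'m',-1,S(549,125)),(s,'m',1,S(614,75)),
(s,[.085,-.03,0],0,S(683,320)),(s,[.085,.03,0],0,S(745,258)),(t,[-.085,.03,.05],0,T(142,482)),(t,[-.085,-.03,.05],0,T(283,460))]
def res(p):
    c,si=np.cos(p[2]),np.sin(p[2]);o=[]
    q=dict(f=p[3],m=p[4],n=p[5])
    for cam,k,e,uv in obs:
        b=bar(k,q[k],e) if isinstance(k,str) else k
        w=[p[0]+c*b[0]-si*b[1],p[1]+si*b[0]+c*b[1],b[2]]
        o.append(proj(cam,w)-uv)
    return np.concatenate(o)
p0=atz(t,*T(180,290),.05)
f=least_squares(res,[p0[0],p0[1],.1,0,0,0],loss='soft_l1');print(np.round(f.x,4));print(np.round(f.fun.reshape(-1,2),1).tolist())
G=[(483,356),(628,437),(543,581),(398,496)]
g=np.array([atz(t,(x-385+.5)/3-.5+175,(y-340+.5)/3-.5+180,.016)[:2] for x,y in G])
print(np.round(g,4).tolist(),g.mean(0));
for a,b in [(0,1),(1,2),(2,3),(3,0)]: print(np.linalg.norm(g[b]-g[a]),np.degrees(np.arctan2(*(g[b]-g[a])[::-1])))
for n,u,v in [("vial",397,338),("white",408,188),("amber",632,360),("brown",627,290),("carton",180,300),("cup",170,378)]: print(n,np.round(atz(t,u/1.4,v/1.4,0)[:2],3))
E
python3 fit.py
```

```text
[ 0.5651 -0.21    0.1483  0.0792  0.1452  0.2008]
[[0.4, 0.5], [0.0, 0.4], [-0.2, 1.3], [-0.1, 1.0], [0.3, 0.9], [-0.1, 0.9], [0.2, 1.1], [0.2, 0.4], [0.8, 0.4], [0.6, 0.3], [1.2, 0.7], [0.1, 0.4], [0.5, 0.8], [0.8, -0.2], [0.7, 0.2], [0.2, 0.5]]
[[0.6134, 0.2058], [0.5405, 0.0752], [0.4135, 0.1483], [0.4878, 0.2777]] [0.51377533 0.17675471]
0.14959561406306204 -119.18222561747679
0.1465430833852278 150.07597808266084
0.14925433921884856 60.138230734260866
0.14476889512197857 -29.793881164420494
vial [0.463 0.001]
white [ 0.759 -0.02 ]
amber [ 0.422 -0.446]
brown [ 0.556 -0.443]
carton [0.536 0.419]
cup [0.387 0.431]
```

```bash
cat >> h.py <<'E'
def best(p,yaw):
    "of the two equivalent jaw headings, the one nearest in joint space"
    q0=np.array(bot.read_qpos());c=[]
    for k in(-1,0,1):
        o=down(yaw+k*np.pi);q=bot.ik(list(p),list(o))
        if q is not None:c.append((np.abs(np.array(q)-q0).max(),tuple(o),np.round(q,2)))
    c.sort(key=lambda a:a[0]);print(c[0][2]);return list(c[0][1])
def bar(k,q,e=0):
    if k=='m': return np.array([.028*np.sin(q),e*.026,.06+.028*np.cos(q)])
    return np.array([(.075 if k=='f' else -.075)+.063*np.sin(q),e*.036,.025+.063*np.cos(q)])
E
python3 - <<'E'
from h import *
x,y,w=.5651,-.21,.1483
b=bar('m',.145);g=np.array([x+np.cos(w)*b[0],y+np.sin(w)*b[0],b[2]-.012])
p=bot.read_tool_pos();bot.gripper_to(.5,40)
o=best(g+[0,0,.09],w)
bot.movep(list(g+[0,0,.09]),o)
print(bot.read_time_s(),bot.read_tool_pos())
print(bot.line_to(list(g),speed=.1,guard=8))
bot.gripper_to(0,40);print(bot.read_gripper_width(),bot.read_contact_force())
bot.line_to(list(g+[0,0,.12]),speed=.08);bot.wait(1.0)
print(bot.read_contact_force(),bot.read_torque(),bot.read_time_s(),bot.read_tool_pos())
s=bot.camera("scene");t=bot.camera("top")
im=np.zeros((590,800,3),np.uint8);im[:400,:400]=crop(s,180,190,313,323,3.02)[:400,:400]
im[:400,400:]=crop(t,310,130,443,263,3.02)[:400,:400];cv2.imwrite("pics/lift.png",im[:400])
E
```

```text
[-0.55  0.54  1.25  0.    1.35 -0.7 ]
3.9 [ 0.56935088 -0.20862225  0.16583999]
False
0.10199898221388788 [-0.04089694  0.36208966  0.27998391]
[-0.01408082  0.25275453 -7.09520761] [-0.06929437 -0.03700517 -0.01101517] 8.2333 [ 0.5690924  -0.20940487  0.19569009]<stdin>:5: UserWarning: Gimbal lock detected. Setting third angle to zero since it is not possible to uniquely determine all angles.
```

View pics/lift.png

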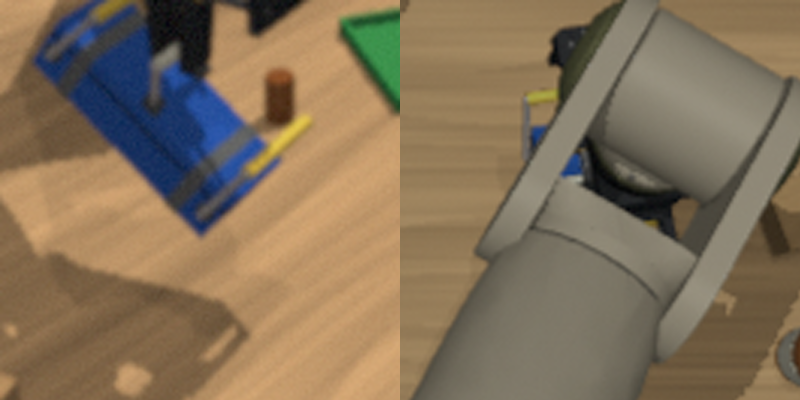

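The far (+x) end hangs low: its corner is at about (200,232), against (40,60) for the near end. The case weighs about 0.72 kg. I'll set it down and re-measure the handles.

```bash
python3 -W ignore - <<'E'
from h import *
p=np.array(bot.read_tool_pos())
print(bot.line_to(list(p-[0,0,.1195]),speed=.07));bot.wait(.2);print(bot.read_contact_force())
bot.gripper_to(.5);bot.line_to(list(p+[0,0,.02]),speed=.15)
q=np.array(bot.read_qpos());q[0]+=.9;bot.move_j(list(q));print(bot.read_time_s(),bot.read_tool_pos())
t=bot.camera("top");s=bot.camera("scene")
a=crop(t,335,155,398,245,6); b=crop(s,195,230,290,310,4.2)
im=np.zeros((540,800,3),np.uint8);im[:540,:378]=a;im[:336,385:385+399]=b[:336,:399]
cv2.imwrite("pics/crop2.png",im)
E
```

```text
False
[-4.370317   -1.47064418  1.19260444]
14.0583 [0.51809794 0.31483529 0.21486538]
```

View pics/crop2.png

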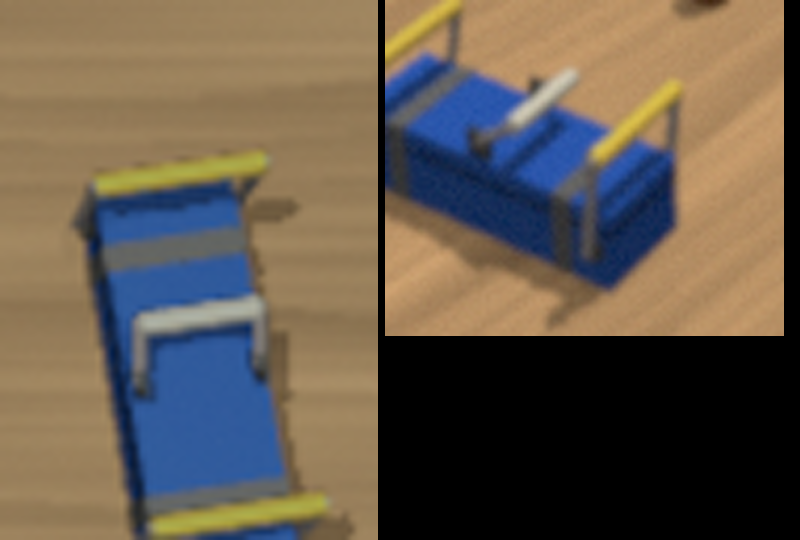

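```bash
cat > ed.py <<'E'
s=open('fit.py').read()
i=s.index('obs=');j=s.index('def res')
s=s[:i]+"""obs=[(t,'f',1,T(99,185)),(t,'f',-1,T(268,160)),(t,'n',1,T(155,525)),(t,'n',-1,T(327,502)),(t,'m',1,T(140,323)),(t,'m',-1,T(262,304)),
(s,'f',-1,S(594,157)),(s,'f',1,S(680,88)),(s,'n',1,S(459,6)),(s,'m',-1,S(513,122)),(s,'m',1,S(577,74)),(s,[.085,-.03,0],0,S(612,290)),(s,[.085,.03,0],0,S(675,225))]
"""+s[j:s.index('G=')]
open('fit2.py','w').write(s)
E
python3 ed.py; python3 fit2.py
```

```text
[ 0.5221 -0.2167  0.1466  0.1094  0.8764  0.2098]
[[-0.2, 0.6], [-0.3, 0.7], [-0.0, 0.4], [-0.1, 0.1], [0.2, 1.0], [0.2, 1.2], [0.7, 1.2], [-0.1, 0.2], [0.8, -0.2], [0.1, 1.1], [-0.6, 0.5], [0.5, 0.6], [1.1, 0.8]]
```

```bash
python3 -W ignore - <<'E'
from h import *
x,y,w=.5221,-.2167,.1466
L=lambda a,z:[x+np.cos(w)*a,y+np.sin(w)*a,z]
bot.gripper_to(0,40)
o=best(L(.122,.18),w);bot.movep(L(.122,.18),o)
bot.line_to(L(.122,.074),speed=.2);print(bot.line_to(L(.078,.074),speed=.06,guard=6),bot.read_contact_force())
bot.line_to(L(.088,.074),speed=.1);bot.line_to(L(.088,.18),speed=.25)
bot.gripper_to(.5)
o=best(L(-.062,.17),w);bot.movep(L(-.062,.17),o)
print(bot.read_time_s(),bot.read_tool_pos())
s=bot.camera("scene");bot_w=bot.camera("wrist")
im=np.zeros((420,800,3),np.uint8);im[:336,:399]=crop(s,195-30,230-15,290-30,310-15,4.2)[:336,:399];im[:300,400:]=cv2.resize(bot_w["frame"][:,:,::-1],(400,300))
cv2.imwrite("pics/push.png",im)
E
```

```text
[-0.48  0.64  1.01  0.    1.49 -0.62]
False [ 0.046755   -0.01893272 -0.4045126 ]
[-0.69  0.38  1.51  0.    1.25 -0.83]
20.7417 [ 0.46154998 -0.22616978  0.17053935]
```

View pics/push.png

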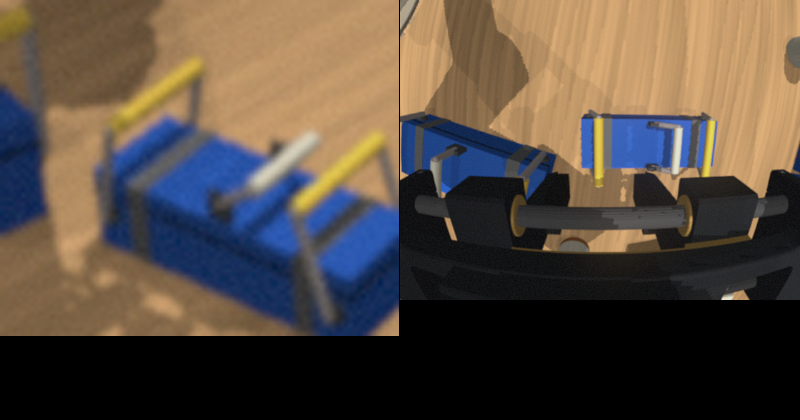

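```bash
cat > tri.py <<'E'
from h import *
t=bot.camera("top");s=bot.camera("scene")
def tri(a,b):
    A=[];B=[]
    for c,(u,v) in((t,a),(s,b)):
        o,d=ray(c,(u+.5)/1.4-.5,(v+.5)/1.4-.5);d/=np.linalg.norm(d);P=np.eye(3)-np.outer(d,d);A.append(P);B.append(P@o)
    return np.linalg.lstsq(np.vstack(A),np.concatenate(B),rcond=None)[0].round(3)
print(tri((545,376),(241,311)),tri((604,385),(185,328)))
print("near bar small",tri((335*1.4+155/6*1.4,155*1.4+525/6*1.4),((195+(459-385)/4.2)*1.4,(230+6/4.2)*1.4)))
E
python3 tri.py
```

```text
[ 0.392 -0.253  0.114] [ 0.378 -0.35   0.124]
near bar small [ 0.456 -0.191  0.086]
```

```bash
python3 -W ignore - <<'E'
from h import *
x,y,w=.5221,-.2167,.1466
L=lambda a,z:[x+np.cos(w)*a,y+np.sin(w)*a,z]
a0,z0=-.062,.0866-.010
o=best(L(a0,.17),w)
print(bot.line_to(L(a0,z0),ori=o,speed=.12,guard=6))
bot.gripper_to(0,50);print(bot.read_gripper_width(),bot.read_contact_force(),bot.read_time_s())
for k in range(1,7):
    th=np.radians(171.1-15*k);bot.line_to(L(a0+.085+.162*np.cos(th)+.075,z0+.162*np.sin(th)-.025+.002),speed=.1)
    print(np.round(bot.read_contact_force(),1),bot.read_time_s())
bot.line_to(L(a0+.185,z0+.135+.07),speed=.1);bot.wait(.3)
print(bot.read_contact_force(),bot.read_torque(),bot.read_time_s(),bot.read_tool_pos())
s=bot.camera("scene")
cv2.imwrite("pics/up.png",cv2.resize(s["frame"][:,:,::-1],None,fx=1.3,fy=1.3))
E
```

```text
[-0.69  0.38  1.51  0.    1.25 -0.83]
False
0.09454073150764804 [-2.79498010e-01 -5.17379513e-04  1.27181695e+00] 22.5083
[-0.4 -0.9 -2.9] 23.1
[ 1.1 -0.1 -2.8] 23.675
[ 1.7 -0.4 -2.7] 24.25
[ 0.8 -0.  -3.4] 24.825
[-1.1 -0.7 -5.4] 25.4
[-0.2 -0.5 -6.5] 25.975
[ 0.305428   -0.31714052 -6.35108971] [-0.05824471 -0.00863669  0.02259931] 27.1083 [ 0.64372581 -0.19871829  0.28118477]
```

View pics/up.png

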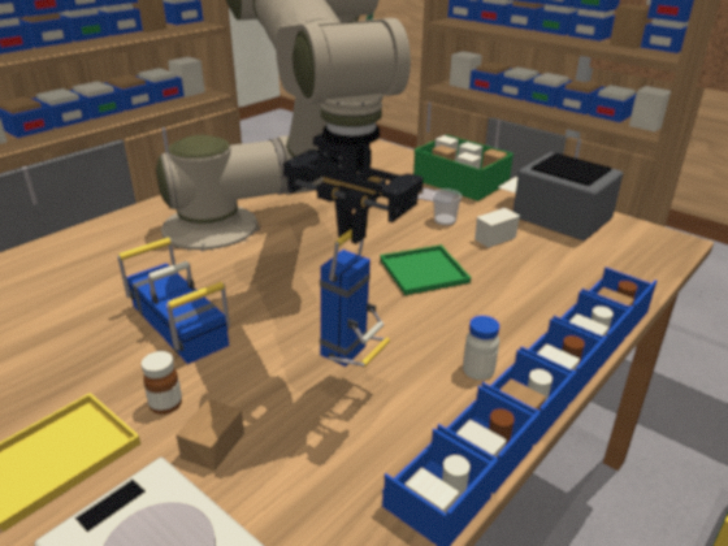

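```bash
python3 -W ignore - <<'E'
from h import *
w=.1466;s=bot.camera("scene");p=np.array(bot.read_tool_pos())
for q in(.1,.2,.3,.4,.5):
    c=p+[0,0,.010-.0616-.150]+np.array([np.cos(w),np.sin(w),0])*(-.013+.063*np.cos(q))+[0,0,.063*np.sin(q)]
    print(q,proj(s,c)*1.3)
c=p+[0,0,.010-.0616-.160]-np.array([np.cos(w),np.sin(w),0])*.013;print("bottom",proj(s,c)*1.3)
tr=np.array([.5138,.1768]);W=np.radians(60.1);h=np.array([np.cos(W),np.sin(W)])
g=np.r_[tr+.001*h,.281]
o=down(W);print(bot.ik(list(g),list(o)),bot.read_qpos())
n=6;q0=np.array(bot.read_qpos());q1=np.array(bot.ik(list(g),list(o)))
if np.abs(q1-q0).max()<1.5:
    bot.movep(list(g),list(o));bot.wait(.6)
    print(bot.read_time_s(),bot.read_tool_pos(),bot.read_contact_force())
    s=bot.camera("scene");t=bot.camera("top")
    im=np.zeros((420,800,3),np.uint8);im[:,:400]=crop(s,240,90,400,258,2.5)[:420,:400];im[:400,400:]=crop(t,150,150,283,283,3.02)[:400,:400];cv2.imwrite("pics/hover.png",im)
E
```

```text
0.1 [379.26398155 357.13330543]
0.2 [378.8232709  353.80700243]
0.3 [378.04094485 350.38941026]
0.4 [376.92308965 346.91776192]
0.5 [375.4800033  343.43046476]
bottom [346.13679062 351.60333541]
[ 0.11496108  0.3437053   1.2319759   0.          1.56591145 -0.9339818 ] [-4.74692382e-01  5.93816476e-01  8.11428173e-01  2.11107681e-05
  1.73668599e+00 -6.21300138e-01]
29.2833 [0.51429297 0.17767487 0.28100127] [ 0.95231056 -0.60126076 -6.28122961]
```

View pics/hover.png

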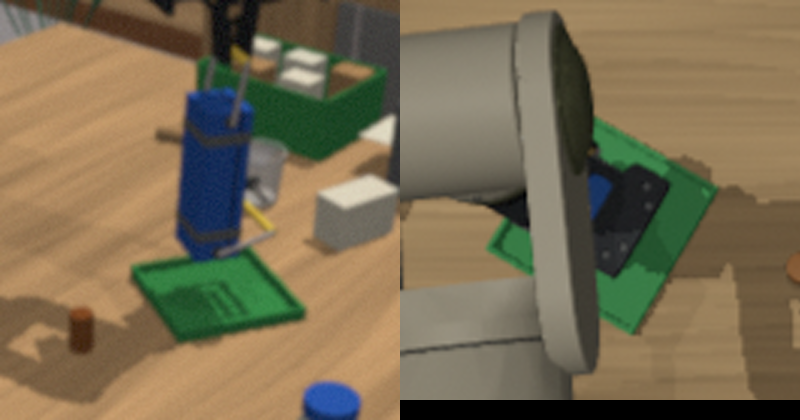

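```bash
python3 -W ignore - <<'E'
from h import *
p=np.array(bot.read_tool_pos());print(bot.line_to([p[0],p[1],.230],speed=.08),bot.read_contact_force())
z=.230
r=bot.line_to([p[0],p[1],.205],speed=.02,guard=2);z=bot.read_tool_pos()[2];print(r,z,bot.read_contact_force())
for i in range(8):
    f=bot.read_contact_force()[2]
    if f>-1.0:break
    z-=.001;bot.line_to([p[0],p[1],z],speed=.02);bot.wait(.1);print(z,bot.read_contact_force(),bot.read_torque())
print(bot.read_time_s())
s=bot.camera("scene");cv2.imwrite("pics/land.png",crop(s,240,90,400,258,3))
for e in(-.03,.03):
  W=np.radians(60.1);h=np.array([np.cos(W),np.sin(W),0]);l=np.array([-h[1],h[0],0])
  for d in(-.025,.025):
    b=np.r_[p[:2],.005]-.013*h+d*h+e*l
    print([((proj(s,b+[0,0,zz])-[240,90])*3).round().tolist() for zz in(0,.17)])
E
```

```text
False [-0.08075565 -0.14155009 -5.60264277]
True 0.21681863825605666 [-0.90429539 -1.03574771  1.74495843]
30.8917
[[235.0, 376.0], [244.0, 208.0]]
[[285.0, 367.0], [297.0, 200.0]]
[[210.0, 344.0], [217.0, 180.0]]
[[259.0, 335.0], [269.0, 172.0]]
```

View pics/land.png

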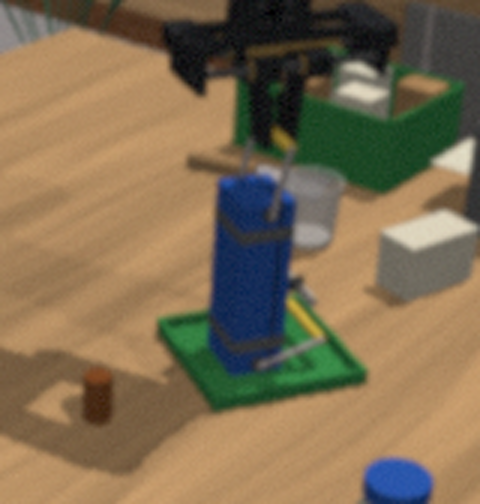

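It landed at the predicted height, and the corners match the upright projection to within a few pixels. I'll release it and retreat.

```bash
python3 -W ignore - <<'E'
from h import *
bot.wait(.3);print(bot.read_contact_force(),bot.read_torque())
bot.gripper_to(.5);p=np.array(bot.read_tool_pos());bot.wait(.3);print(bot.read_contact_force())
bot.line_to(list(p+[0,0,.12]),speed=.08)
q=np.array(bot.read_qpos());q[0]-=.9;bot.move_j(list(q));bot.wait(.5)
print(bot.read_time_s(),bot.read_contact_force())
s=bot.camera("scene");t=bot.camera("top")
im=np.zeros((590,800,3),np.uint8);im[:420,:400]=crop(s,240,90,400,258,2.5)[:420,:400];im[:420,400:]=cv2.resize(t["frame"][60:354,140:420,::-1],(400,420));cv2.imwrite("pics/end.png",im[:420])
E
```

```text
[ 0.04156689 -0.06110998  3.69984574] [-0.29634428  0.10814636  0.00464018]
[-0.46904145  0.95331974 -0.14697569]
36.0917 [ 0.08429591 -0.85341127 -0.90944685]
```

View pics/end.png

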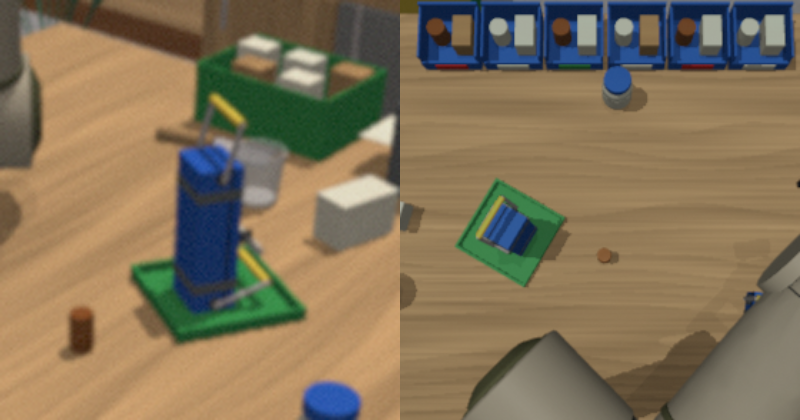

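```bash
python3 -c "
from bench import bot
print(bot.finish_job(),bot.read_time_s())"
```

```text
the job is handed in; nothing more can be done
the job is handed in; nothing more can be done
```

The small blue case now stands upright, heavy end down, inside the green tray. The gripper has let go and is clear of it, and I handed the job in at about 36 s.

- **Which end is heavy:** I lifted the case about 12 cm by the white handle. The end away from the robot hung low, and the wrist force put the case at about 0.72 kg. I then set it back down flat; it came down about 43 mm nearer the robot than it started.
- **Placing:** I pushed the heavy end's yellow handle inward so it would not sit under the case. I then lifted the case by the light end's yellow handle, swinging it up about its heavy end. I lowered it into the tray until it touched, within 1 mm of the predicted height.
- **Last checks:** The final pictures show the case upright and still inside the tray. Before I let go, its corners were within a few pixels of where an upright case should appear. The vial, white jar, white carton and cup look unmoved by eye. The amber jar, brown carton and large look-alike case were out of the final close-ups, but looked in place in the picture taken before the move to the tray.
- **Small disagreement:** The gripper was pressing down with about 4 N just before release, when I had aimed for about zero. The case stayed upright when released.

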